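# Shut the blue cupboard on the kitchen cart

### The arm

A 7-joint arm with a two-finger parallel gripper is mounted at the origin on the work surface. World frame = base frame: x ahead of the robot, y to its left, z up, the work surface at z = 0. Lengths are in m, angles in rad, forces in N, time in s.
With the tool pointing down it reaches from about 0.4 to 0.85 m from the base axis. Payload 4.5 kg.
Tool frame: the origin (TCP) lies at the very end of the fingers, on their centre line; the grasp point (between the pads) lies grip_point_offset behind it (grip_point_offset is the distance from the TCP to the grasp point, in m); z points along the fingers, y is the line along which they close (so a half turn about z gives the same grasp; the last joint's range is limited). The gripper opens to 85 mm and grips with 20 to 120 N. Pads are 22 mm wide; open, the fingers measure 114 mm over their backs; the gripper's body (76 mm by 85 mm) begins 54 mm behind the grasp point. The pads swing forward as they close: fully open they stand 13 mm farther back than shut.
Start: joints at [1.36, 0.689, -0.195, 1.565, 0.157, 0.902, -0.215], TCP at [0.152, -0.606, 0.231] pointing down, gripper open.
Joint ranges: [-3.01, 3.01], [-0.46, 2.08], [-1.47, 1.51], [0.13, 2.56], [-1, 4.14], [0.04, 2.09], [-2.66, 2.66]. Speed limits (rad/s): [2.57, 2.57, 3.14, 3.14, 3.14, 3.14, 3.14].

### API

Orientations are given as a unit quaternion [x, y, z, w].
In Python, from rig import * gives the robot as it stands.
- The arm moves only by the tool drive_tool, never from a script. Its argument "series" is one flat list of numbers, 5 for each row, row after row: the closure, from 0 (fully open) to 1 (shut), then the shift along the world's x, y, z scaled (see below), then the turn about the world's z scaled (see below). In form: [gripper, tx, ty, tz, twist, gripper, tx, ty, tz, twist, ...]. A call has 1 to 8 rows; each row shifts and turns the commanded pose from where the row before left it; what a row does not reach is not made up. The controller multiplies each number of a shift by 25 mm and each number of a turn by 5 degrees. A row lasts 1/10 s, in which the tool goes at most 50 mm and 8.59 degrees, less where a joint would pass 70% of its speed; a pose out of reach is approached as far as the arm can. A call with a number of a shift or a turn outside -1 to 1 is refused whole. A call with a gripper value outside its range is refused whole. The fingers move at their own pace and stop on an object; "force" is the grip in N (left out, the last holds). Time passes only in rows, so rows that do not move let the fingers close. It gives the time, the measured TCP pose, the force, the opening and the grip force at its end, in the units of the state.
- get_obs(): the state, without advancing time (a new reading comes with each control period).
- camera(name): name is "side" or "top" or "wrist"; returns a dict with "frame" (480x640x3 uint8, blue, green, red), "z_map" (480x640 float32, m along the optical axis (not along the pixel's ray), 0 where there is no reading), "fx", "fy", "cx", "cy" (pixels), "k1" (the pictures are not rectified: a ray, as slopes to the right and down, at radius r is drawn at 1 + k1 r^2 times it, then the intrinsics apply), "R" (3x3) and "t" (3): a world point X has camera coordinates R X + t. Camera axes: x right, y down, z forward; pixel columns grow to the right and rows downward; lengths in m; the calibration is good to about 2 mm. A picture is of the moment at which its call begins.
- finish_job(): hands the job in; it is judged then, once.
The state is a dict: "t": time; "joint_pos": joint angles; "joint_vel": joint speeds; "tau": joint torques, N m; "position": TCP position; "tcp_rot": TCP orientation; "ft_force": force on the tool from outside, world axes, zero at the start; "moment": the same for the moment, N m; "grip_width": opening from 0.0 (shut) to 1.0 (fully open); "grasp_force": force on a finger pad.
Only numpy, scipy, OpenCV 4.12 (cv2) and the standard library are available. Lean on these libraries where they do the work, as an engineer would, in place of code of your own. Each camera call takes 0.05 s, during which the arm holds its last target. There are 200 camera calls.

### The job

Two little cupboards on the cart have been left ajar. Push the blue door fully shut, so that it clicks home on its catch and stays shut; leave the white door standing open as it is, and leave the speckled cup standing where it is.

Things in the scene. Friction and masses are not known exactly. Their poses are not given: they have to be found in the camera images.
- blue_door (a joint): Opening angle (rad) of the blue door, hinged on its left seen from the robot: 0 is shut (rigid stop); grows as the free edge swings out to the robot (clockwise from above). Starts 0.5 to 0.95 open, stays where left. A sprung ball catch resists from 0.14 rad (up to about 7 N of push near the free edge), and from 0.05 rad pulls the door in to 0. A 22 mm knob sticks out 20 mm, 50 mm up
- blue_door_hinge (a point): Point on the blue door's vertical hinge axis at the door's top edge, 198 mm above the surface. Frame turns with the door: z up; the panel (12 mm thick, 190 mm high, bare over its upper 130 mm) runs 165 mm from here along -y to the free edge; its outer face, to be pushed, looks to -x, 6 mm from this point. Behind it a fixed grey cupboard 180 wide, 140 deep, 202 high with a blue top
- white_door_edge (a point): Top corner at the free edge of the white door, 198 mm above the surface, 165 mm from its hinge. Frame turns with that door: z up, hinge along +y, outer face to -x. Its cupboard is the same as the blue one but with a white door and top. This door stands open and must stay as it is
- cup: Speckled white ceramic cup, loose, 85 mm high, 76 mm across the rim, 60 mm across the foot; origin at the centre of its underside, z up its axis
Things that resemble listed ones, but are neither listed nor needed, are in the scene too. What is shaped like the part that bears blue_door but green or turquoise is not meant.

How it is judged:
By the outcome, as a careful person would: the job done as asked, in the order asked, and still so for the second after the job is handed in, with the robot touching nothing.
It also fails if it takes over 32 s, if anything falls off the work surface, if the arm or the gripper's body presses on something with over 40 N, if the wrist force passes 120 N, or if a joint passes its speed limit or range.

## Working session

There is one attempt and no reset: what is moved stays moved. The work goes in short steps, Python scripts to look and compute and a tool call to move; the robot and the scene stay as the last step left them, time stands still between calls to the robot, and variables do not carry over. Pictures are saved under pics/ and viewed, at most 10 in all, crops included, and the job is handed in when it is done.

Besides the shell and the picture viewer there is one more tool, called in YAML: its name, and indented under it one key for each argument. drive_tool: Moves the arm, as the interface text tells. Shifts and turns lie within -1 to 1; 1 stands for 25 mm of shift or 5 degrees of turn. Its arguments: {"type":"object","properties":{"series":{"type":"array","items":{"type":"number","minimum":-1,"maximum":1}},"force":{"type":"number"}},"required":["series"]}

```bash
mkdir -p pics; cat > h.py <<'E'
from rig import *
import numpy as np, cv2
def cap(n):
    c=camera(n); np.savez(''+n+'.npz',**c); return c
def world(c,u,v,z=None):
    # point from depth map, or from plane height z
    u=np.atleast_1d(u).astype(float); v=np.atleast_1d(v).astype(float)
    a=np.stack([(u-c['cx'])/c['fx'],(v-c['cy'])/c['fy']],1); s=a.copy()
    for _ in range(20): s=a/(1+c['k1']*(s**2).sum(1,keepdims=True))
    d=np.c_[s,np.ones(len(s))]; R=c['R']; o=-R.T@c['t']; w=d@R
    if z is None: k=c['z_map'][v.astype(int),u.astype(int)]
    else: k=(z-o[2])/w[:,2]
    return o+w*k[:,None]
E
python3 - <<'E'
from h import *
a=cap('side');b=cap('top')
cv2.imwrite('pics/side1.png',a['frame']);cv2.imwrite('pics/top1.png',b['frame'])
for c in(a,b):print(-c['R'].T@c['t'],c['R'][2])
print(get_obs())
E
```

```text
[ 0.39191813 -0.35104062  1.13495058] [ 0.08702345  0.31614459 -0.94471134]
[ 0.19085817 -0.03211014  1.66348277] [ 0.20153079  0.00144122 -0.97948112]
{'t': 0.1, 'joint_pos': array([ 1.3598297 ,  0.68993176, -0.19451197,  1.56624357,  0.15731545,
        0.90248063, -0.21510634]), 'joint_vel': array([-9.52663773e-04, -2.07953568e-03, -1.94233404e-03, -3.01871345e-03,
        1.27480621e-05,  3.38083836e-04, -4.93397002e-04]), 'tau': array([-3.29110975e-03, -5.40607059e+01, -1.27145626e+00, -1.58988333e+01,
        9.40966944e-03,  4.38077550e-03,  1.81011916e-05]), 'position': array([ 0.15126518, -0.60582054,  0.23054334]), 'tcp_rot': array([ 9.92515657e-01,  1.22114586e-01, -1.67863094e-04, -8.18642583e-04]), 'ft_force': array([-0.18604015,  0.25889273, -0.1437618 ]), 'moment': array([ 0.01269254,  0.01198542, -0.05149116]), 'grasp_force': 0.0, 'grip_width': 1.0027455478763079}
```

View pics/side1.png

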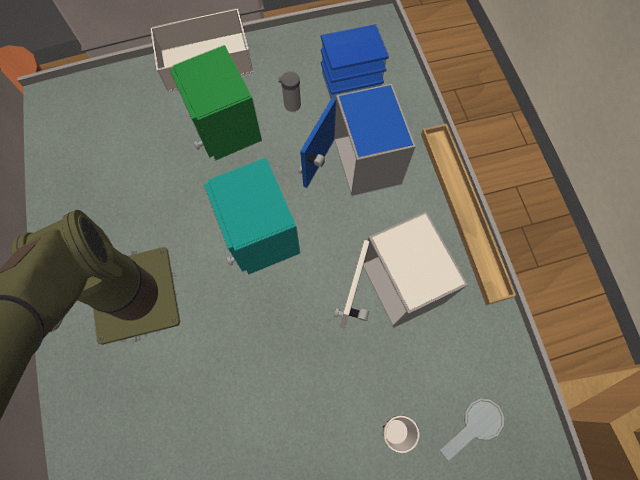

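View pics/top1.png

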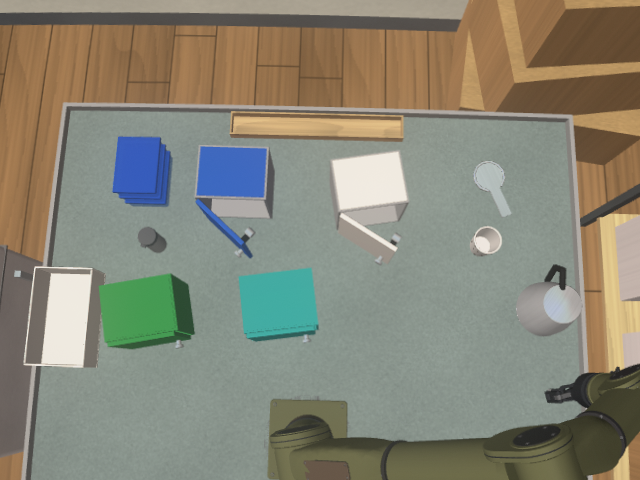

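The side view shows the ajar blue door at (320,140) under the blue-topped cupboard (375,120). In the top view, the hinge is near (198,202) and the free edge near (250,255). The cup is at (487,241) and the white door runs from (340,217) to (396,255).

What could be taken for the blue cupboard, in top-view pixels:
- Blue box stack (140,170): no door.
- Green cupboard (145,310): wrong colour.
- Turquoise cupboard (278,303): wrong colour, and it stands in front of the blue one.

I choose the blue cupboard at (233,175) and its door at (225,228).

```bash
python3 - <<'E'
from h import *
def ld(n): return dict(np.load(n+'.npz'))
t=ld('top');s=ld('side')
def rep(c,name,hsvlo,hsvhi,box,zr):
    hsv=cv2.cvtColor(c['frame'],cv2.COLOR_BGR2HSV)
    m=cv2.inRange(hsv,hsvlo,hsvhi); x0,y0,x1,y1=box
    k=np.zeros_like(m);k[y0:y1,x0:x1]=1;m=m*k
    v,u=np.nonzero(m);P=world(c,u,v);z=P[:,2]
    q=P[(z>zr[0])&(z<zr[1])]
    r=cv2.minAreaRect((q[:,:2]*1000).astype(np.float32))
    print(name,len(u),len(q),'z',np.percentile(z,[1,50,99]).round(3),'rect mm',np.round(cv2.boxPoints(r)).tolist(),np.round(r[1]))
    return P
B=((105,120,40),(130,255,255))
W=((0,0,120),(179,60,255))
rep(t,'top blue cupb top',*B,(185,140,275,203),(.195,.21))
rep(s,'side blue cupb top',*B,(334,80,415,160),(.195,.21))
rep(t,'top door topedge',*B,(185,200,255,262),(.185,.205))
rep(s,'side door topedge',*B,(296,95,336,190),(.185,.205))
rep(s,'side door all',*B,(296,95,336,190),(.0,.205))
T=((80,80,40),(95,255,255))
rep(t,'turq',*T,(220,250,330,350),(.19,.22))
rep(s,'turq s',*T,(190,150,310,280),(.19,.22))
rep(t,'cup',(0,0,100),(179,60,255),(465,222,505,262),(.07,.1))
rep(t,'white door',(0,0,100),(179,60,255),(332,212,400,262),(.185,.205))
rep(t,'white top',(0,0,100),(179,60,255),(325,145,412,208),(.196,.21))
cv2.imwrite('pics/crop.png',np.hstack([cv2.resize(t['frame'][130:350,180:340],None,fx=2.4,fy=2.4),cv2.resize(s['frame'][70:290,200:360],None,fx=2.4,fy=2.4)]))
E
```

```text
top blue cupb top 3225 3098 z [0.194 0.201 0.21 ] rect mm [[587.0, 126.0], [736.0, 125.0], [738.0, 294.0], [589.0, 295.0]] [169. 149.]
side blue cupb top 3893 3393 z [0.044 0.199 0.204] rect mm [[591.0, 123.0], [735.0, 122.0], [735.0, 294.0], [592.0, 295.0]] [172. 144.]
top door topedge 502 312 z [0.037 0.194 0.207] rect mm [[480.0, 175.0], [490.0, 167.0], [599.0, 290.0], [590.0, 298.0]] [165.  12.]
side door topedge 1350 376 z [0.016 0.147 0.199] rect mm [[480.0, 172.0], [490.0, 164.0], [600.0, 288.0], [590.0, 297.0]] [166.  13.]
side door all 1350 1338 z [0.016 0.147 0.199] rect mm [[480.0, 171.0], [516.0, 149.0], [664.0, 399.0], [628.0, 421.0]] [291.  42.]
turq 4907 4589 z [0.02  0.201 0.209] rect mm [[255.0, 157.0], [280.0, -22.0], [432.0, -0.0], [406.0, 178.0]] [153. 180.]
turq s 7007 5280 z [0.006 0.199 0.204] rect mm [[253.0, 157.0], [279.0, -23.0], [430.0, -2.0], [404.0, 179.0]] [152. 182.]
cup 1599 191 z [-0.009  0.003  0.09 ] rect mm [[486.0, -481.0], [548.0, -518.0], [585.0, -456.0], [524.0, -418.0]] [73. 72.]
white door 3382 371 z [-0.009  0.007  0.202] rect mm [[471.0, -203.0], [485.0, -212.0], [578.0, -69.0], [565.0, -60.0]] [170.  16.]
white top 5481 3450 z [-0.008  0.199  0.209] rect mm [[570.0, -63.0], [600.0, -239.0], [741.0, -215.0], [712.0, -40.0]] [143. 178.]
```

View pics/crop.png

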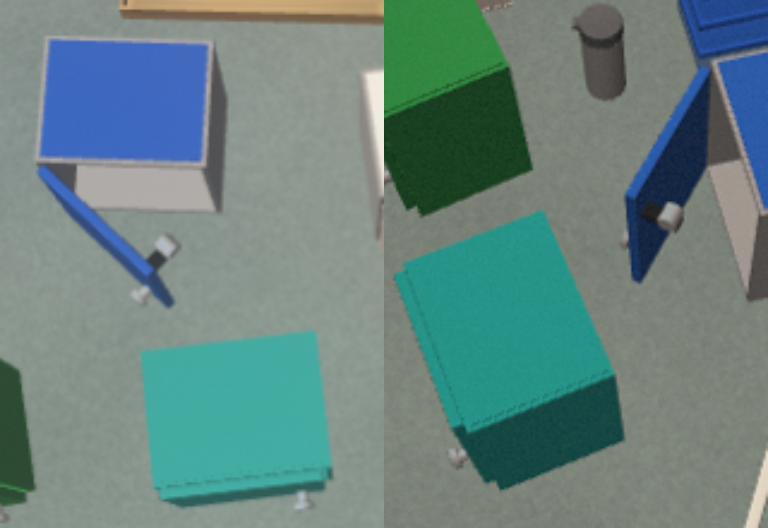

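The crop confirms the choice. The blue door is at crop (110,235), with its hinge at crop (42,170) and free edge at crop (170,300), standing clear of the turquoise block. The measured door edge is 165×12 mm at z≈0.195, open about 0.73 rad, so it fits the description. One last check before moving: the tall kettle along the way.

```bash
python3 - <<'E'
from h import *
c=dict(np.load('top.npz'))
v,u=np.mgrid[262:336,512:584];P=world(c,u.ravel(),v.ravel());P=P[P[:,2]>.03]
print('kettle',np.percentile(P,[1,50,99],axis=0).round(3))
v,u=np.mgrid[225:255,135:168];P=world(c,u.ravel(),v.ravel());P=P[P[:,2]>.03]
print('pot',np.percentile(P,[1,50,99],axis=0).round(3)); print(grip_point_offset)
E
```

```text
kettle [[ 0.289 -0.742  0.031]
 [ 0.36  -0.618  0.138]
 [ 0.463 -0.565  0.174]]
pot [[ 0.191 -0.032  0.034]
 [ 0.511  0.43   0.117]
 [ 0.538  0.459  1.663]]
0.0187
```

drive_tool:
  series: [1, 0, 0.5, 1, 0, 1, 0, 1, 1, 0, 1, 0.2, 1, 0, 0, 1, 0.4, 1, 0, 0, 1, 0.6, 1, 0, 0, 1, 0.6, 1, 0, 0, 1, 0.8, 1, 0, 0, 1, 0.8, 1, 0, 0]

```text
t: 0.9
position: [0.2368, -0.4177, 0.2811]
tcp_rot: [0.993, 0.122, -0.0, -0.0]
ft_force: [-0.3, -0.3, 1.1]
grip_width: 0.002
grasp_force: 0.0
```

drive_tool:
  series: [1, 1, 1, 0, 0, 1, 1, 1, 0, 0, 1, 1, 1, 0, 0, 1, 1, 1, 0, 0, 1, 1, 1, 0, 0, 1, 1, 1, 0, 0, 1, 1, 1, 0, 0, 1, 1, 1, 0, 0]

```text
t: 1.7
position: [0.4371, -0.2177, 0.2811]
tcp_rot: [0.993, 0.122, -0.0, -0.0]
ft_force: [-0.4, -0.2, 0.2]
grip_width: 0.0
grasp_force: 0.0
```

drive_tool:
  series: [1, 0.2, 1, 0, 0, 1, 0.2, 1, 0, 0, 1, 0, 1, 0, 0, 1, 0, 1, 0, 0, 1, 0, 1, 0, 0, 1, 0, 1, 0, 0, 1, 0, 1, 0, 0, 1, 0, 1, 0, 0]

```text
t: 2.5
position: [0.4461, -0.0179, 0.2811]
tcp_rot: [0.993, 0.122, -0.0, 0.0]
ft_force: [0.5, 0.3, -0.3]
grip_width: -0.004
grasp_force: 0.0
```

drive_tool:
  series: [1, 0, 1, 0, 0, 1, 0, 1, 0, 0, 1, 0, 1, 0, 0, 1, 0, 1, 0, 0, 1, 0, 1, 0, 0, 1, 0, 1, 0, 0, 1, 0, 1, 0, 0, 1, 0, 1, 0, 0]

```text
t: 3.3
position: [0.4461, 0.182, 0.281]
tcp_rot: [0.993, 0.122, -0.0, 0.0]
ft_force: [-0.1, 0.3, 0.2]
grip_width: -0.0
grasp_force: 0.0
```

drive_tool:
  series: [1, 0, 1, 0, 0, 1, 0, 1, 0, 0, 1, 0, 0.3, 0, 0, 1, 0, 0, -1, 0, 1, 0, 0, -1, 0, 1, 0, 0, -1, 0, 1, 0, 0, -1, 0, 1, 0, 0, -1, 0]

```text
t: 4.1
position: [0.4466, 0.2372, 0.1553]
tcp_rot: [0.993, 0.122, -0.0, 0.001]
ft_force: [1.0, -0.0, -0.6]
grip_width: -0.004
grasp_force: 0.0
```

```bash
python3 - <<'E'
from h import *
a=cap('side');b=cap('top')
cv2.imwrite('pics/v2.png',np.hstack([cv2.resize(b['frame'][130:350,180:340],None,fx=2.4,fy=2.4),cv2.resize(a['frame'][70:290,200:360],None,fx=2.4,fy=2.4)]))
E
```

```text
(no output)
```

View pics/v2.png

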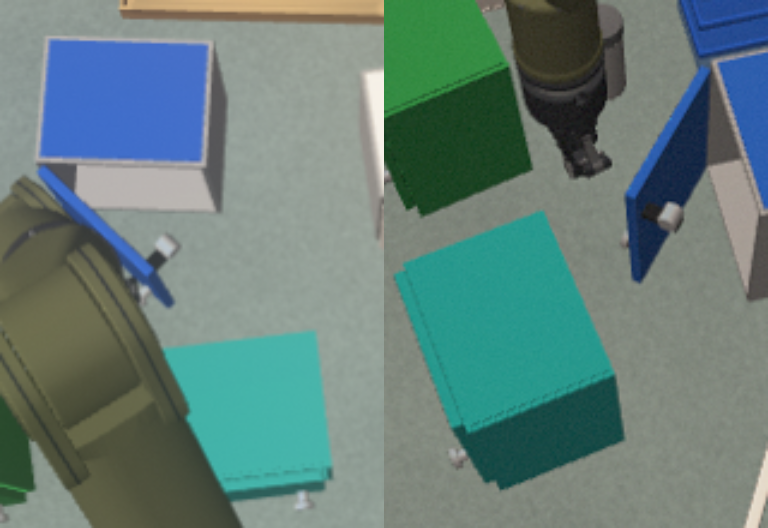

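The picture shows the closed fingers outside the blue door (right panel near (580,165)), with the door at (665,175) not yet touched. Now I push.

drive_tool:
  series: [1, 0.5, -0.4, 0, 0, 1, 0.5, -0.5, 0, 0, 1, 0.4, -0.4, 0, 0, 1, 0.4, -0.3, 0, 0, 1, 0.4, -0.3, 0, 0, 1, 0.4, -0.3, 0, 0, 1, 0.4, -0.3, 0, 0, 1, 0.3, -0.2, 0, 0]

```text
t: 5.0
position: [0.5301, 0.1704, 0.1563]
tcp_rot: [0.993, 0.122, 0.0, 0.0]
ft_force: [0.0, -0.2, -0.6]
grip_width: -0.001
grasp_force: 0.2
```

drive_tool:
  series: [1, 0.3, -0.2, 0, 0, 1, 0.3, -0.2, 0, 0, 1, 0.3, -0.1, 0, 0, 1, 0.2, 0, 0, 0, 1, 0.2, 0, 0, 0]

```text
t: 5.5
position: [0.5599, 0.1582, 0.1558]
tcp_rot: [0.992, 0.122, -0.002, 0.0]
ft_force: [-3.7, -0.7, 0.2]
grip_width: -0.003
grasp_force: 0.0
```

drive_tool:
  series: [1, 0.2, 0, 0, 0, 1, 0.2, 0, 0, 0, 1, 0.2, 0, 0, 0]

```text
t: 5.8
position: [0.5737, 0.1591, 0.1562]
tcp_rot: [0.992, 0.122, -0.003, 0.0]
ft_force: [-17.7, 0.4, 11.9]
grip_width: 0.001
grasp_force: 0.0
```

drive_tool:
  series: [1, 0.1, 0, 0, 0, 1, 0, 0, 0, 0]

```text
t: 6.0
position: [0.5736, 0.1591, 0.1561]
tcp_rot: [0.992, 0.123, -0.005, 0.0]
ft_force: [-15.2, -0.6, 10.1]
grip_width: 0.0
grasp_force: 0.0
```

```bash
python3 - <<'E'
from h import *
a=cap('side')
cv2.imwrite('pics/v3.png',cv2.resize(a['frame'][60:220,270:430],None,fx=3.6,fy=3.6))
print(get_obs()['ft_force'])
E
```

```text
[-14.4385539   -0.37009858  10.41189729]
```

View pics/v3.png

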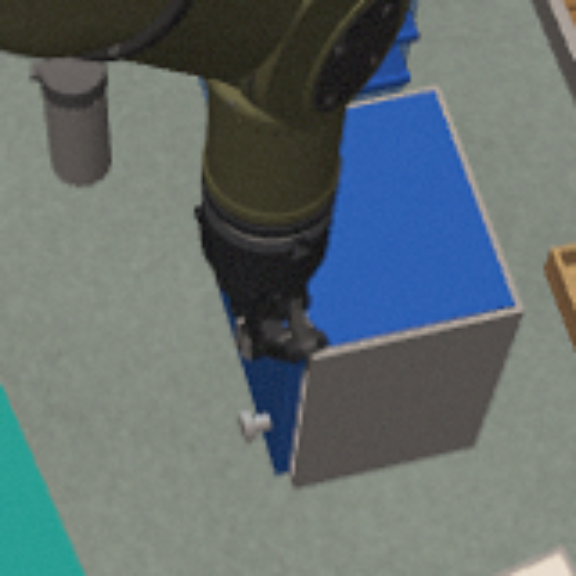

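The door (lower left, (270,400)) looks flush with the cupboard front (300,420). I'll back off and check it.

drive_tool:
  series: [1, -0.4, 0, 0, 0, 1, -1, 0, 0, 0, 1, -1, 0, 0, 0, 1, -1, 0.5, 0.5, 0, 1, -0.5, 1, 1, 0, 1, 0, 1, 1, 0, 1, 0, 1, 1, 0, 1, 0, 1, 1, 0]

```text
t: 6.85
position: [0.4827, 0.273, 0.2707]
tcp_rot: [0.992, 0.122, 0.002, -0.001]
ft_force: [0.4, -0.4, 0.0]
grip_width: -0.001
grasp_force: 0.0
```

```bash
python3 - <<'E'
from h import *
a=cap('side');b=cap('top')
cv2.imwrite('pics/v4.png',np.hstack([cv2.resize(b['frame'][130:290,170:330],None,fx=2.4,fy=2.4),cv2.resize(a['frame'][70:230,290:450],None,fx=2.4,fy=2.4)]))
hsv=cv2.cvtColor(a['frame'],cv2.COLOR_BGR2HSV);m=cv2.inRange(hsv,(105,120,30),(130,255,255));m[:,:300]=0
v,u=np.nonzero(m);P=world(a,u,v)
for lo,hi in((.09,.13),(.13,.17),(.17,.193)):
    q=P[(P[:,2]>lo)&(P[:,2]<hi)&(P[:,0]<.64)&(P[:,1]>.1)&(P[:,1]<.31)]
    print(len(q)); 
    if len(q)>5: print(np.percentile(q,[2,50,98],axis=0).round(3))
E
```

```text
191
[[0.588 0.129 0.091]
 [0.589 0.197 0.11 ]
 [0.595 0.283 0.129]]
213
[[0.588 0.128 0.131]
 [0.589 0.197 0.15 ]
 [0.594 0.287 0.169]]
156
[[0.588 0.127 0.17 ]
 [0.589 0.191 0.183]
 [0.598 0.29  0.193]]
```

View pics/v4.png

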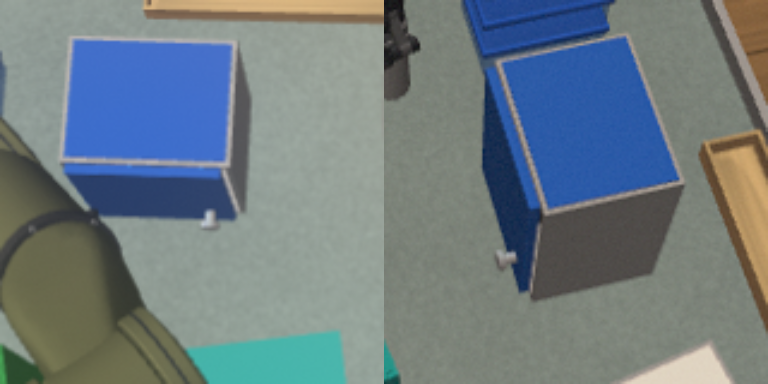

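```bash
python3 - <<'E'
from h import *
a=dict(np.load('side.npz'));b=dict(np.load('top.npz'))
for n,c in(('side',a),('top',b)):
    hsv=cv2.cvtColor(c['frame'],cv2.COLOR_BGR2HSV);m=cv2.inRange(hsv,(105,120,30),(130,255,255))
    v,u=np.nonzero(m);P=world(c,u,v)
    k=(P[:,1]>.1)&(P[:,1]<.31)&(P[:,0]>.5)&(P[:,0]<.75)
    P=P[k]
    q=P[(P[:,2]>.07)&(P[:,2]<.188)]
    f=lambda q:cv2.fitLine(q[:,:2].astype(np.float32),cv2.DIST_HUBER,0,.001,.001).ravel()
    l=f(q);print(n,'face',len(q),'angle deg',np.degrees(np.arctan(l[0]/l[1])).round(2),l[2:].round(4))
    t=P[(P[:,2]>.1945)]
    r=cv2.minAreaRect((t[:,:2]*1000).astype(np.float32));print(' top',np.round(cv2.boxPoints(r)).tolist(),'yaw',r[2])
E
```

```text
side face 608 angle deg 0.46 [0.5887 0.195 ]
 top [[588.0, 123.0], [735.0, 122.0], [736.0, 295.0], [589.0, 296.0]] yaw 89.68980407714844
top face 702 angle deg 0.47 [0.5886 0.2101]
 top [[493.0, 132.0], [734.0, 119.0], [743.0, 292.0], [502.0, 305.0]] yaw 86.83304595947266
```

The door face is parallel to the cupboard front to within about 0.2° (0.003 rad), so the catch has pulled it home. The arm is clear, and its path never came near the cup or the white door.

```bash
python3 -c "
from rig import *
print(finish_job())"
```

```text
the job is handed in; nothing more can be done
None
```

The blue door is shut on its catch (within about 0.2° of the cupboard front after I backed off) and the job was handed in at about 7 s; the arm kept clear of the white door and the cup, though I did not re-measure either afterwards.

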